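# Close up the gastronorm pans in the rail rack and shut its gate

## Task

Get the pan rack ready to be carried: with the fingertips, push the three hanging pans along their rails until they sit tight against one another and against the rack's end plate, and swing the gate at the open end shut behind them until its catch holds it. Only push: the pans stay hanging on the rails and are never lifted, and everything standing round the rack stays where it is.

Things in the scene. Friction and masses are not known exactly. Their poses are not given: they have to be found in the camera images.
- rack: Steel rail rack that stands firm (does not move), 144 mm wide (x), 416 mm long (y); origin on the worktop under its middle. Two flat rails along y, tops 95 mm up, 58 to 72 mm either side of the middle, y = +202 to -202 mm; between them only stretchers below 22 mm. A 7 mm upstand on the rails' outer edges guides the pan rims (3 mm play a side) from the end plate to y = -120 mm. -y is the open end with the gate.
- rack_stop (a point): Middle of the end plate's inner face (rack y = +202 mm), level with the rail tops; axes as the rack's. The plate rises 22 mm above the rails. With all gaps gone the pans' centres are at y = -54, -162 and -270 mm from here, the outer pan's rim ends at -324 mm and the shut gate's inner face is at -331 mm. Sliding all three pans takes 2 to 8 N.
- pan_inner: Pan nearest the end plate: steel gastronorm pan (rectangular, open), 132 mm (x) by 108 mm (y, along the rack) over its flat rim, 70 mm high, 170 to 340 g. Origin at the centre of its underside. It hangs by the rim, 4 mm thick, whose underside (66 mm above the origin) lies on the rails; the walls taper inward below.
- pan_middle: The pan in the middle: as pan_inner.
- pan_outer: The pan at the open end: as pan_inner. It starts on the plain lead-in ends of the rails, across the line where the gate shuts.
- gate (a joint): Gate hinge, rad: 0 shut (at its stop), growing as it opens, to 1.95. Shut, the gate points along the rack's +x across the open end; at 1.57 along the rack's -y, straight out from the rack. It stays where left (about 0.5 N at its end moves it). Below 0.08 rad it rides over a sprung ball at the far rail (3 to 4 N at its end; topmost at 0.04), which then holds it shut.
- gate_pin (a point): The gate's upright pin beside the robot-side rail, at rack x = -82 mm, y = -131.5 mm, at mid height of the strap (109 mm above the worktop). The gate is a flat steel strap on edge, 5 mm thick, 24 mm high.
- gate_end (a point): Free end of the gate, on the strap's centre line, 178 mm from the pin.
- timer: Round kitchen timer 62 mm across, 54 mm high, in front of the rack. Bystander; leave it.
- probe: Folding food thermometer 226 mm long (y), 38 mm wide, 18 mm high, lying in front of the rack. Bystander; leave it.
- shaker: Steel shaker 69 mm across, 96 mm high, right of the rack. Bystander; leave it.
- mill: Wooden mill 58 mm across, 170 mm high, right of the rack. Bystander; leave it.

How it is judged:
By the outcome, as a careful person would: the job done as asked, in the order asked, and still so for the second after the job is handed in, with the robot touching nothing.
It also fails if it takes over 48 s, if anything falls off the work surface, if the arm or the gripper's body presses on something with over 40 N, if the wrist force passes 120 N, or if a joint passes its speed limit or range.

## Robot

A 6-joint arm with a two-finger parallel gripper is mounted at the origin on a cart in front of the work surface, level with it; the furniture and walls round the work are solid. World frame = base frame: x ahead of the robot, y to its left, z up, the work surface at z = 0. Lengths are in m, angles in rad, forces in N, time in s.
With the tool pointing down it reaches from about 0.35 to 0.85 m from the base axis. Payload 8.1 kg.
Tool frame: the origin (TCP) lies at the very end of the fingers, on their centre line; the grasp point (between the pads) lies 19 mm behind it; z points along the fingers, y is the line along which they close (so a half turn about z gives the same grasp; the last joint's range is limited). The gripper opens to 93 mm and grips with 3 to 60 N. Pads are 15 mm wide; open, the fingers measure 128 mm over their backs; the gripper's body (75 mm by 188 mm) begins 65 mm behind the grasp point.
Start: joints at [-1.227, 0.13, 1.488, -0, 1.523, -0.085], TCP at [0.249, -0.546, 0.219] pointing down, gripper open.
Joint ranges: [-2.96, 2.96], [-0.89, 2.26], [0.02, 2.5], [-1.34, 4.48], [0, 2.73], [-2.66, 2.66]. Speed limits (rad/s): [2.39, 2.39, 2.79, 3.14, 3.14, 3.14].

## Interface

Orientations are given as a rotation vector (axis times angle).
In Python, from plant import robot gives the robot as it stands. The module is installed in compiled form; this text tells all that it offers.
- The arm moves only by the tool play_rows, never from a script. Its argument "increments" is text: rows parted by semicolons, each of 5 numbers parted by spaces: the shift along the tool's x, y, z in mm, then the turn about the tool's z in degrees, then the closure, from -1 (fully open) to 1 (shut). In form: dx dy dz yaw claw; .... A call has 1 to 20 rows; each row is the pose to reach, as a shift and turn from the pose commanded when the call began, along the tool's axes at that moment; what a row does not reach only later rows make up. A row lasts 1/10 s, in which the tool goes at most 50 mm and 8.59 degrees, less where a joint would pass 70% of its speed; a pose out of reach is approached as far as the arm can. A call with a gripper value outside its range is refused whole. The fingers move at their own pace and stop on an object; "force" is the grip in N (left out, the last holds). Time passes only in rows, so rows that repeat a pose let the fingers close. It gives the time, the measured TCP pose, the force, the opening and the grip force at its end, in the units of the state.
- robot.read_state(): the state, without advancing time (a new reading comes with each control period).
- robot.read_camera(name): name is "side" or "top" or "wrist"; returns the picture (480x640x3 uint8, blue, green, red); there is no depth.
- robot.calibration(name): a dict with "vertical_fov" (degrees; the focal length in pixels is half the picture's height over the tangent of half this angle, whatever the lens; pixels are square), "cx", "cy" (the principal point, pixels), "D" ([k1, k2, p1, p2, k3] as OpenCV has them; the pictures are not rectified), "rvec" (rotation vector, rad) and "tvec" (3), from world to camera coordinates, as OpenCV has them. Camera axes: x right, y down, z forward; pixel columns grow to the right and rows downward; lengths in m; the calibration is good to about 2 mm. A picture is of the moment at which its call begins: read the wrist's pose just before it. calibration takes no time and is no camera call; for the wrist camera it gives the pose at the moment of the call.
- robot.close_job(): hands the job in; it is judged then, once.
Trained networks look in the newest picture that a camera, given by its name, has taken for a name from the list of things; names that differ only in an ending like _2 or _b are one class to them, and where a whole thing is asked for, a point or a joint stands for the part that bears it (a point fixed in the world has none). Each returns a list of dicts, best first, with "conf" (0 to 1); they miss things now and then, are a little off and sometimes report something else, mostly with a low value. They report only what shows in the picture. A call takes as long as a camera call.
- robot.recognise(camera, query): "centre" ([x, y, z] in m, in world coordinates, good to about 4 mm: the middle of the surface that is visible of it).
- robot.regions_of(camera, query): "pixels" (480x640 bool, what is visible of it).
- robot.landmark_of(camera, query): "centre" ([x, y, z] in m, in world coordinates, good to about 4 mm: a listed point, or the origin of a listed thing).
The state is a dict: "t": time; "q": joint angles; "dq": joint speeds; "joint_torque": joint torques, N m; "tool_pos": TCP position; "orientation": TCP orientation; "force": force on the tool from outside, world axes, zero at the start; "wrist_torque": the same for the moment, N m; "opening": finger opening in m; "gripper_force": force on a finger pad.
Only numpy, scipy, OpenCV 4.12 (cv2) and the standard library are available. Lean on these libraries where they do the work, as an engineer would, in place of code of your own. Each camera call takes 0.05 s, during which the arm holds its last target. There are 200 camera calls.

## Working session

There is one attempt and no reset: what is moved stays moved. The work goes in short steps, Python scripts to look and compute and a tool call to move; the robot and the scene stay as the last step left them, time stands still between calls to the robot, and variables do not carry over. Pictures are saved under pics/ and viewed, at most 10 in all, crops included, and the job is handed in when it is done.

Besides the shell and the picture viewer there is one more tool, called after "Request:" by a JSON object that holds its "fn" and its "kwargs". play_rows: Moves the arm, as the interface text tells. Its arguments: {"type":"object","properties":{"increments":{"type":"string"},"force":{"type":"number"}},"required":["increments"]}

```bash
mkdir -p pics; python3 - <<'E'
from plant import robot
import cv2,numpy as np
s=robot.read_state();print(s['t'],s['tool_pos'],s['orientation'],s['opening'])
R=cv2.Rodrigues(np.array(s['orientation']))[0];print(R.round(3))
for c in ['top','side']:
    im=robot.read_camera(c);cv2.imwrite(f'pics/{c}0.png',im)
    for n in ['rack','rack_stop','pan_inner','pan_middle','pan_outer','gate_pin','gate_end','timer','probe','shaker','mill']:
        print(c,n,[(np.round(d['centre'],4).tolist(),round(d['conf'],2)) for d in robot.landmark_of(c,n)[:3]])
print(robot.read_state()['t'])
E
```

```text
0.0 [ 0.24929713 -0.54513215  0.21759633] [-3.06787077e+00 -6.68038717e-01  3.80768344e-04] 0.09300151525042986
[[ 0.909  0.416 -0.001]
 [ 0.416 -0.909  0.002]
 [ 0.    -0.002 -1.   ]]
top rack [([0.3985, -0.2769, 0.1076], 0.27)]
top rack_stop [([0.4833, 0.2374, 0.098], 0.65), ([0.5089, -0.1239, 0.0229], 0.17)]
top pan_inner [([0.488, 0.1668, 0.0273], 0.84)]
top pan_middle [([0.4961, 0.0389, 0.0265], 0.96)]
top pan_outer [([0.5105, -0.1263, 0.0239], 0.84)]
top gate_pin [([0.4222, -0.102, 0.1094], 0.89)]
top gate_end [([0.3987, -0.2785, 0.1068], 0.6), ([0.5078, -0.1269, 0.0278], 0.47)]
top timer [([0.3653, 0.0628, -0.0004], 0.63), ([0.4241, -0.1029, 0.1085], 0.46)]
top probe [([0.366, -0.1306, -0.0004], 0.8)]
top shaker [([0.6111, -0.4865, 0.0007], 0.77)]
top mill []
side rack [([0.4948, 0.0384, 0.0022], 0.79)]
side rack_stop []
side pan_inner [([0.4885, 0.1684, 0.025], 0.59)]
side pan_middle [([0.4958, 0.0427, 0.0307], 0.9), ([0.5089, -0.1303, 0.0281], 0.34)]
side pan_outer [([0.5076, -0.1296, 0.0289], 0.59)]
side gate_pin [([0.4249, -0.094, 0.1093], 0.61)]
side gate_end [([0.401, -0.2732, 0.1073], 0.68)]
side timer [([0.4017, -0.2735, 0.1064], 0.58)]
side probe [([0.3701, -0.1283, 0.0034], 0.93)]
side shaker [([0.6107, -0.4893, -0.0049], 0.58)]
side mill [([0.5304, -0.5063, -0.0008], 0.82)]
1.2
```

View pics/top0.png

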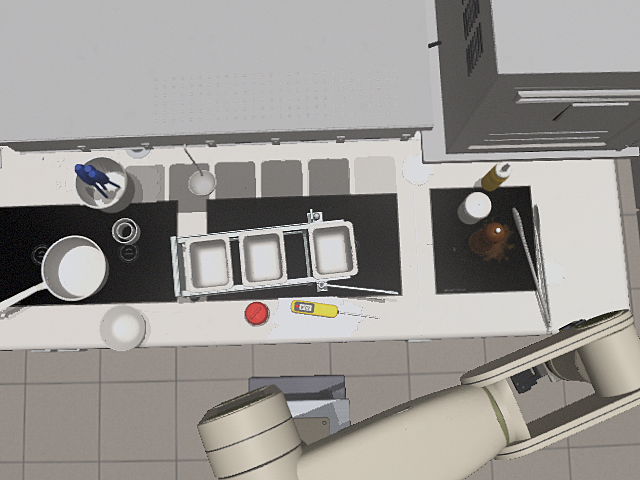

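View pics/side0.png

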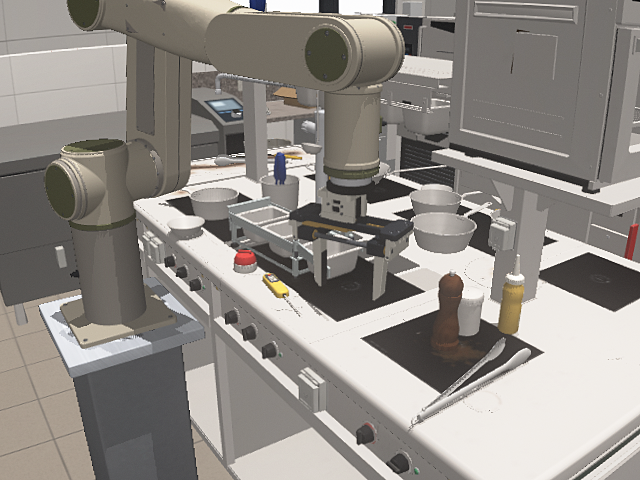

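The top view shows the rack at columns 172–357. The end plate is at col 175, the pans are at cols 210/265/333, and the gate points out to the right and toward the robot from (322,285) to (398,293). The side view agrees. The networks' points give rack yaw ≈ 0.067 rad, centre ≈ (0.496, 0.038) and gate ≈ 1.77 rad. The path to the outside of the outer pan is clear.

Request:
{"fn": "play_rows", "kwargs": {"increments": "371 -176 0 -69.3 0;371 -176 0 -69.3 0;371 -176 0 -69.3 0;371 -176 0 -69.3 0;371 -176 0 -69.3 0;371 -176 0 -69.3 0;371 -176 0 -69.3 0;371 -176 0 -69.3 0;371 -176 0 -69.3 0;371 -176 0 -69.3 0;371 -176 0 -69.3 0;371 -176 0 -69.3 0;371 -176 0 -69.3 0"}}

```text
t: 2.5
tool_pos: [0.5129, -0.2328, 0.2187]
orientation: [2.149, 2.292, -0.0]
force: [-0.0, -0.5, 0.0]
opening: 0.0463
gripper_force: 0.0
```

```bash
cat > h.py <<'E'
from plant import robot
import cv2,numpy as np
yaw=0.067;C=np.array([0.496,0.038])
def loc(p): 
    d=np.array(p[:2])-C;c,s=np.cos(yaw),np.sin(yaw);return np.round([c*d[0]+s*d[1],-s*d[0]+c*d[1]],4)
def st():
    s=robot.read_state();R=cv2.Rodrigues(np.array(s['orientation']))[0]
    print(round(s['t'],2),np.round(s['tool_pos'],4),'rack',loc(s['tool_pos']),'yaw',np.arctan2(R[1,0],R[0,0]).round(3),'F',np.round(s['force'],1),s['opening']);return s
def lm(c,names):
    im=robot.read_camera(c)
    for n in names:
        print(c,n,[(np.round(d['centre'],4).tolist(),loc(d['centre']).tolist(),round(d['conf'],2)) for d in robot.landmark_of(c,n)[:2]])
    return im
E
python3 - <<'E'
from h import *
st()
im=lm('wrist',['pan_outer','gate_pin','gate_end','rack']);cv2.imwrite('pics/w1.png',im)
E
```

```text
2.5 [ 0.5129 -0.2328  0.2187] rack [-0.0013 -0.2713] yaw 1.635 F [-0.  -0.5  0. ] 0.04630897444165321
wrist pan_outer [([0.5113, -0.1245, 0.0255], [0.0044, -0.1632], 0.94)]
wrist gate_pin [([0.4244, -0.097, 0.1024], [-0.0805, -0.1299], 0.62)]
wrist gate_end [([0.3996, -0.2792, 0.1079], [-0.1174, -0.31], 0.89)]
wrist rack []
```

View pics/w1.png

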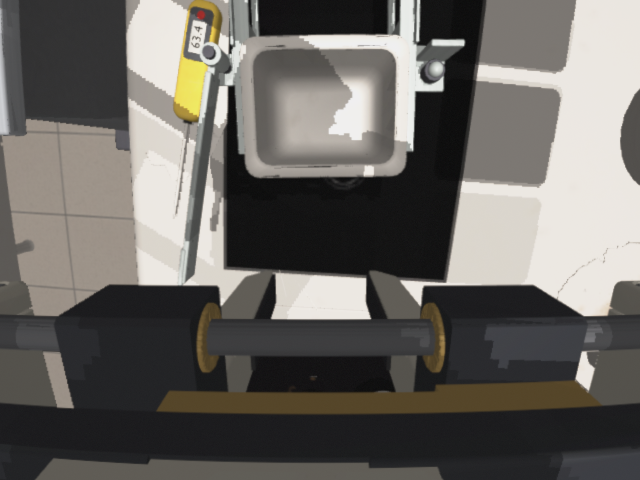

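The wrist view shows the outer pan at cols 245–410, rows 37–178, nearly square to the tool and centred to within a few mm. The gate lies on the left, from its pin at (210,52) to its end near (183,280), and the catch is at (435,70). I'll descend and push.

Request:
{"fn": "play_rows", "kwargs": {"increments": "0 2 45 0 0;0 2 90 0 0;0 2 136 0 0;0 2 136 0 0;10 2 136 0 0;20 2 136 0 0;30 2 136 0 0;34 2 136 0 0;38 2 136 0 0;42 2 136 0 0;46 2 136 0 0;50 2 136 0 0;54 2 136 0 0;58 2 136 0 0;62 2 136 0 0;66 2 136 0 0"}}

```text
t: 4.35
tool_pos: [0.5112, -0.1651, 0.0826]
orientation: [-2.145, -2.295, 0.0]
force: [0.2, -1.3, 1.8]
opening: 0.0464
gripper_force: 0.6
```

```bash
python3 - <<'E'
from h import *
st()
im=lm('top',['pan_outer','pan_middle','pan_inner']);cv2.imwrite('pics/t2.png',cv2.resize(im[170:330,150:430],(784,448)))
E
```

```text
4.35 [ 0.5112 -0.1651  0.0826] rack [ 0.0016 -0.2036] yaw 1.638 F [ 0.2 -1.3  1.8] 0.04642472412429411
top pan_outer [([0.5074, -0.0974, 0.0245], [0.0023, -0.1359], 0.76)]
top pan_middle [([0.4957, 0.0369, 0.0254], [-0.0004, -0.0011], 0.63), ([0.3988, -0.2763, 0.1082], [-0.118, -0.3071], 0.52)]
top pan_inner [([0.4853, 0.1629, 0.0292], [-0.0023, 0.1253], 0.6)]
```

View pics/t2.png

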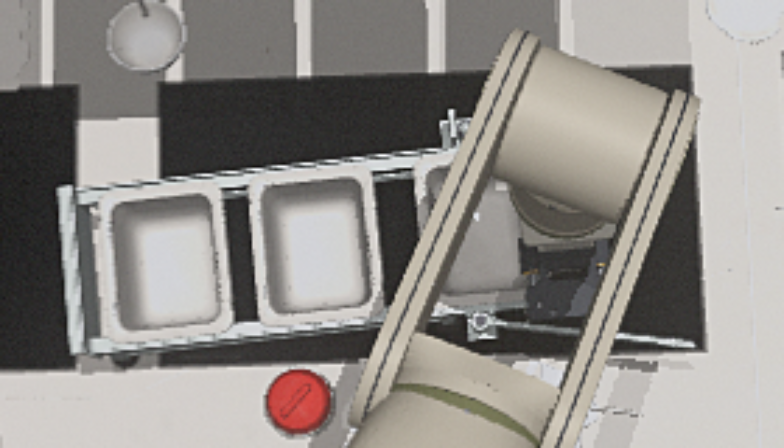

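The enlarged top view shows the pan entering the guides squarely, at crop (465,230), with the gate untouched. I'll keep pushing.

Request:
{"fn": "play_rows", "kwargs": {"increments": "4 -1 0 0 0;8 -1 0 0 0;12 -1 0 0 0;16 -1 0 0 0;20 -1 0 0 0;24 -1 0 0 0;28 -1 0 0 0;32 -1 0 0 0;36 -1 0 0 0;40 -1 0 0 0;44 -1 0 0 0;48 -1 0 0 0;52 -1 0 0 0;56 -1 0 0 0;60 -1 0 0 0;63 -1 0 0 0"}}

```text
t: 6.15
tool_pos: [0.506, -0.1024, 0.0827]
orientation: [2.145, 2.295, -0.0]
force: [-0.5, -3.7, -1.7]
opening: 0.0467
gripper_force: 1.6
```

Request:
{"fn": "play_rows", "kwargs": {"increments": "2 0 0 0 0;4 0 0 0 0;6 0 0 0 0;8 0 0 0 0;8 0 0 0 0"}}

```text
t: 6.65
tool_pos: [0.5055, -0.0943, 0.0827]
orientation: [-2.145, -2.295, -0.0]
force: [0.2, -1.6, -0.7]
opening: 0.0464
gripper_force: 0.7
```

Request:
{"fn": "play_rows", "kwargs": {"increments": "1.5 0 0 0 0;3 0 0 0 0;4.5 0 0 0 0"}}

```text
t: 6.95
tool_pos: [0.5057, -0.0916, 0.0831]
orientation: [2.143, 2.293, -0.002]
force: [1.7, -13.6, -1.9]
opening: 0.0465
gripper_force: 6.9
```

Request:
{"fn": "play_rows", "kwargs": {"increments": "1 0 0 0 0;1 0 0 0 0"}}

```text
t: 7.15
tool_pos: [0.506, -0.0914, 0.0834]
orientation: [2.143, 2.292, -0.003]
force: [1.6, -13.2, -1.2]
opening: 0.0466
gripper_force: 6.7
```

```bash
python3 - <<'E'
from h import *
st()
im=lm('top',['pan_outer','pan_middle','pan_inner','rack_stop']);cv2.imwrite('pics/t3.png',cv2.resize(im[190:310,160:360],(800,480)))
E
```

```text
7.15 [ 0.506  -0.0914  0.0834] rack [ 0.0013 -0.1298] yaw 1.638 F [  1.6 -13.2  -1.2] 0.04655200533474286
top pan_outer [([0.5026, -0.0238, 0.0258], [0.0024, -0.0621], 0.66)]
top pan_middle [([0.5043, -0.0253, 0.0254], [0.004, -0.0637], 0.67), ([0.4943, 0.0769, 0.0261], [0.0009, 0.0389], 0.56)]
top pan_inner [([0.4864, 0.1825, 0.0262], [0.0001, 0.1448], 0.98), ([0.4826, 0.2406, 0.0943], [0.0002, 0.203], 0.19)]
top rack_stop []
```

View pics/t3.png

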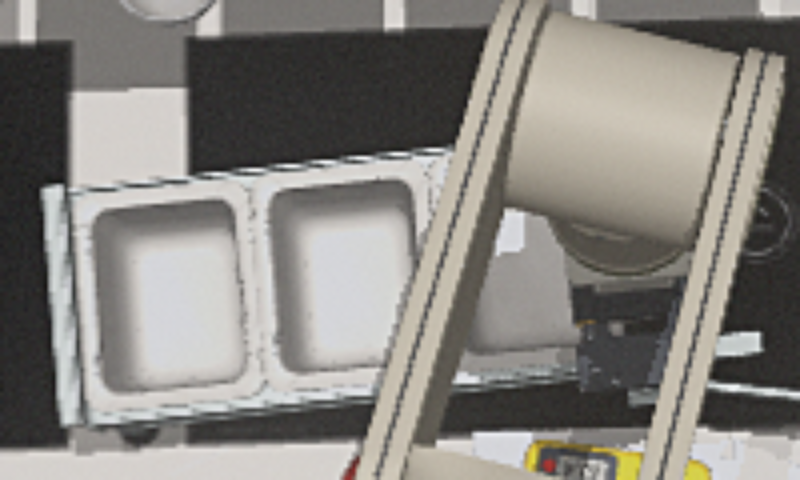

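The enlarged top view shows the three pans touching each other and the end plate at crop col 75, with no gaps. The reach also matches: TCP at rack y -129.8 mm against -129.5 mm expected, and 13 N on a hard stop. Next I'll back off, rise and move to the robot side of the gate with the fingers closed.

Request:
{"fn": "play_rows", "kwargs": {"increments": "-5 0 0 0 0;-15 0 0 0 0;-40 0 0 0 0;-60 0 0 0 0;-60 0 -45 0 1;-60 0 -90 0 1;-106 -134 -90 101.3 1;-106 -134 -90 101.3 1;-106 -134 -90 101.3 1;-106 -134 -90 101.3 1;-106 -134 -90 101.3 1;-106 -134 -90 101.3 1;-106 -134 -90 101.3 1;-106 -134 -90 101.3 1;-106 -134 -90 101.3 1;-106 -134 -90 101.3 1;-106 -134 -90 101.3 1;-106 -134 -90 101.3 1;-106 -134 -90 101.3 1;-106 -134 -90 101.3 1"}}

```text
t: 9.4
tool_pos: [0.3785, -0.2038, 0.1725]
orientation: [-3.135, 0.198, 0.0]
force: [0.2, -1.3, -0.1]
opening: 0.0004
gripper_force: 0.0
```

```bash
python3 - <<'E'
from h import *
s=st()
im=lm('top',['pan_outer','pan_middle','pan_inner','rack_stop','gate_pin','gate_end'])
im=lm('side',['pan_outer','gate_pin','gate_end'])
im=lm('wrist',['gate_pin','gate_end']);cv2.imwrite('pics/w4.png',im)
E
```

```text
9.4 [ 0.3785 -0.2038  0.1725] rack [-0.1334 -0.2334] yaw -0.126 F [ 0.2 -1.3 -0.1] 0.00038339647424828034
top pan_outer [([0.5015, -0.0276, 0.0261], [0.0011, -0.0658], 0.78)]
top pan_middle [([0.4957, 0.0748, 0.0276], [0.0022, 0.0367], 0.89), ([0.5282, -0.5064, 0.0004], [-0.0043, -0.5453], 0.47)]
top pan_inner [([0.487, 0.187, 0.0252], [0.001, 0.1493], 0.69)]
top rack_stop [([0.4809, 0.2387, 0.0939], [-0.0016, 0.2013], 0.66)]
top gate_pin [([0.424, -0.1034, 0.1102], [-0.0813, -0.1363], 0.74)]
top gate_end []
side pan_outer [([0.5023, -0.0298, 0.031], [0.0017, -0.0681], 0.89), ([0.3678, 0.064, -0.0034], [-0.1262, 0.0345], 0.28)]
side gate_pin [([0.4247, -0.097, 0.1067], [-0.0802, -0.1299], 0.7)]
side gate_end [([0.4015, -0.2721, 0.105], [-0.115, -0.3031], 0.71)]
wrist gate_pin [([0.4255, -0.0996, 0.104], [-0.0796, -0.1326], 0.66)]
wrist gate_end [([0.3989, -0.2759, 0.1098], [-0.1179, -0.3067], 0.63)]
```

View pics/w4.png

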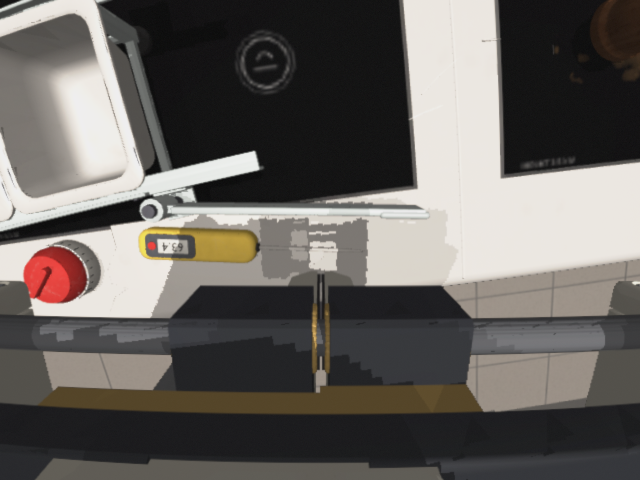

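The wrist view shows the gate strap from its pin (150,210) to its end (428,212), parallel to the fingers, which are behind it at col 320. Next I'll work out the arc.

```bash
python3 - <<'E'
import numpy as np
pin=np.array([-.082,-.1315]);r=.11
def pose(th,d): return pin+r*np.array([np.cos(th),-np.sin(th)])-d*np.array([np.sin(th),np.cos(th)]), -(th-np.pi/2)
def rows(p0,a0,ths,ds):
    tx=np.array([np.cos(a0),np.sin(a0)]);ty=np.array([np.sin(a0),-np.cos(a0)])
    for th,d in zip(ths,ds):
        p,a=pose(th,d);v=(p-p0)*1e3;print(f'{th:.2f}: {v@tx:.0f} {v@ty:.0f} 69 {-np.degrees(a-a0):.1f} 1')
rows(np.array([-.1334,-.2334]),-.193,[1.76,1.76]+list(np.arange(1.70,0.19,-.1)),[.02,.012]+[.010]*16)
E
```

```text
1.76: 11 0 69 -0.2 1
1.76: 19 0 69 -0.2 1
1.70: 28 1 69 -3.7 1
1.60: 39 0 69 -9.4 1
1.50: 50 -1 69 -15.1 1
1.40: 61 -4 69 -20.8 1
1.30: 71 -7 69 -26.6 1
1.20: 81 -12 69 -32.3 1
1.10: 91 -17 69 -38.0 1
1.00: 100 -24 69 -43.8 1
0.90: 108 -31 69 -49.5 1
0.80: 116 -39 69 -55.2 1
0.70: 122 -48 69 -61.0 1
0.60: 128 -57 69 -66.7 1
0.50: 133 -67 69 -72.4 1
0.40: 136 -77 69 -78.1 1
0.30: 139 -88 69 -83.9 1
0.20: 141 -99 69 -89.6 1
```

Request:
{"fn": "play_rows", "kwargs": {"increments": "0 0 40 0 1;0 0 69 0 1;0 0 69 0 1;11 0 69 0 1;19 0 69 0 1;28 1 69 -3.7 1;39 0 69 -9.4 1;50 -1 69 -15.1 1;61 -4 69 -20.8 1;71 -7 69 -26.6 1;81 -12 69 -32.3 1;91 -17 69 -38 1;100 -24 69 -43.8 1;108 -31 69 -49.5 1;116 -39 69 -55.2 1;122 -48 69 -61 1;128 -57 69 -66.7 1;133 -67 69 -72.4 1;136 -77 69 -78.1 1;136 -77 69 -78.1 1"}}

```text
t: 12.1
tool_pos: [0.5248, -0.1445, 0.1051]
orientation: [2.559, 1.82, 0.002]
force: [0.3, -0.1, 0.1]
opening: 0.0007
gripper_force: 0.0
```

```bash
python3 - <<'E'
from h import *
s=st()
lm('top',['gate_end','pan_outer']);im=lm('wrist',['gate_end','gate_pin']);cv2.imwrite('pics/w5.png',im)
E
```

```text
12.1 [ 0.5248 -0.1445  0.1051] rack [ 0.0165 -0.184 ] yaw 1.236 F [ 0.3 -0.1  0.1] 0.0006754165075248811
top gate_end []
top pan_outer [([0.501, -0.0257, 0.0234], [0.0007, -0.0639], 0.8)]
wrist gate_end [([0.5948, -0.1551, 0.1098], [0.0857, -0.1993], 0.63)]
wrist gate_pin [([0.4223, -0.0973, 0.1047], [-0.0826, -0.1301], 0.58)]
```

View pics/w5.png

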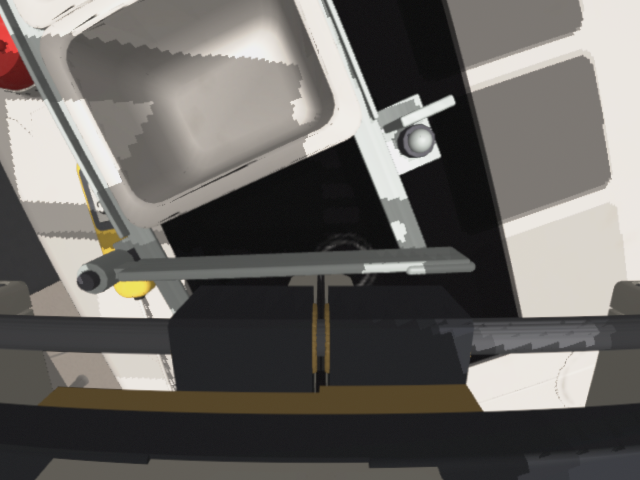

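The wrist view shows the gate at about 0.4 rad, spanning (90,275)–(472,262) and lying flat on the fingertips. Its path to the catch at (416,140) is free of the pans. I'll continue to shut.

Request:
{"fn": "play_rows", "kwargs": {"increments": "6 0.3 0 -2.9 1;11 0.4 0 -5.7 1;16.5 0.3 0 -8.6 1;22 -0.2 0 -11.5 1;27.5 -1 0 -14.3 1;33 -2 0 -17.2 1;36 -2.6 0 -18.7 1;38.3 -3.2 0 -20.1 1;40 -3.7 0 -21 1;41.6 -4.2 0 -21.9 1;42.6 -4.5 0 -22.4 1;43.6 -4.8 0 -22.9 1;43.6 -4.8 0 -22.9 1"}}

```text
t: 13.7
tool_pos: [0.5332, -0.1025, 0.1036]
orientation: [2.151, 2.29, -0.0]
force: [-0.1, -1.3, -0.2]
opening: 0.0009
gripper_force: 1.1
```

Request:
{"fn": "play_rows", "kwargs": {"increments": "1 0 0 0 1;2 0 0 0 1;3 0 0 0 1;3 0 0 0 1"}}

```text
t: 14.1
tool_pos: [0.5332, -0.1022, 0.1038]
orientation: [2.15, 2.286, -0.005]
force: [0.1, -13.9, -2.0]
opening: 0.0006
gripper_force: 7.0
```

Request:
{"fn": "play_rows", "kwargs": {"increments": "2 0 0 0 1;2 0 0 0 1"}}

```text
t: 14.3
tool_pos: [0.5332, -0.102, 0.1038]
orientation: [2.149, 2.284, -0.008]
force: [1.6, -22.3, -4.8]
opening: 0.0004
gripper_force: 11.0
```

That is a hard stop: 22 N with no further motion. I'll retreat straight back, rise, and check.

Request:
{"fn": "play_rows", "kwargs": {"increments": "-4 0 0 0 1;-10 0 0 0 1;-30 0 0 0 1;-60 0 0 0 1;-60 0 -45 0 1;-60 0 -90 0 1;-100 -20 -120 0 1;-100 -20 -120 0 1;-100 -20 -120 0 1"}}

```text
t: 15.2
tool_pos: [0.5196, -0.1992, 0.2245]
orientation: [2.152, 2.286, 0.002]
force: [-0.2, 1.2, 0.8]
opening: 0.0004
gripper_force: 0.0
```

```bash
python3 - <<'E'
from h import *
s=st()
lm('top',['pan_outer','pan_middle','pan_inner','gate_end','timer','probe','shaker','mill']);lm('side',['gate_end','pan_outer','mill']);im=lm('wrist',['gate_end','gate_pin','pan_outer']);cv2.imwrite('pics/w6.png',im)
E
```

```text
15.2 [ 0.5196 -0.1992  0.2245] rack [ 0.0076 -0.2382] yaw 1.631 F [-0.2  1.2  0.8] 0.0003963240122229723
top pan_outer [([0.504, -0.0286, 0.0273], [0.0035, -0.067], 0.74)]
top pan_middle []
top pan_inner [([0.6147, -0.4871, -0.0011], [0.0833, -0.5319], 0.26)]
top gate_end [([0.5994, -0.0883, 0.108], [0.0947, -0.1329], 0.63)]
top timer [([0.367, 0.065, 0.0024], [-0.1269, 0.0356], 0.6), ([0.4928, 0.0771, 0.026], [-0.0006, 0.0392], 0.52)]
top probe []
top shaker [([0.6144, -0.4862, -0.0009], [0.083, -0.531], 0.98)]
top mill [([0.529, -0.508, 0.0019], [-0.0036, -0.547], 0.9)]
side gate_end [([0.6028, -0.0846, 0.1062], [0.0984, -0.1295], 0.85)]
side pan_outer [([0.5038, -0.0341, 0.0318], [0.003, -0.0725], 0.96), ([0.3664, -0.129, 0.0014], [-0.1405, -0.1579], 0.68)]
side mill [([0.5311, -0.5048, -0.0024], [-0.0013, -0.5439], 0.81), ([0.4928, 0.0785, 0.0302], [-0.0005, 0.0406], 0.51)]
wrist gate_end [([0.6003, -0.0835, 0.1089], [0.0959, -0.1282], 0.73)]
wrist gate_pin [([0.4211, -0.098, 0.1045], [-0.0838, -0.1307], 0.57)]
wrist pan_outer [([0.4997, -0.0265, 0.0292], [-0.0006, -0.0646], 0.93)]
```

View pics/w6.png

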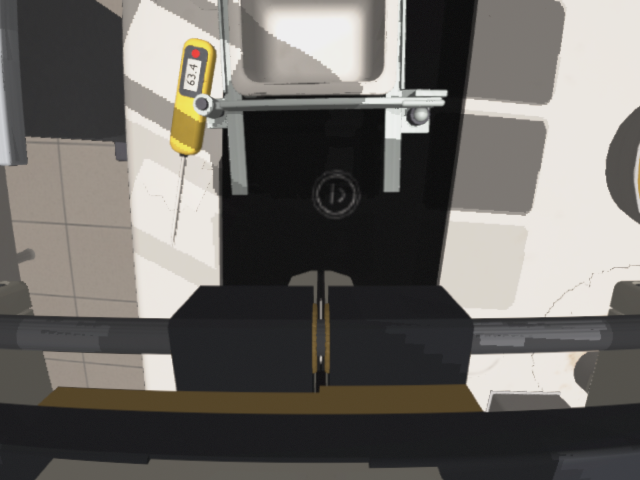

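The wrist view shows the gate straight across the open end, from (205,103) to (445,100). It is against its stop and past the catch ball at (420,115), with the outer pan just behind it. The pans and the bystanders are where they should be, so I'm handing in.

```bash
python3 -c "
from plant import robot
print(robot.close_job())"
```

```text
the job is handed in; nothing more can be done
None
```

The job is handed in: the three pans sit tight against each other and the end plate, the gate is shut against its stop past the catch ball, and the bystanders showed no sign of having been moved; the hand-in returned no verdict.

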